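Hold a box lid in its hinge, ready for the pin

ROBOT

A 6-joint arm with a two-finger parallel gripper is mounted at the origin on the work surface. World frame = base frame: x ahead of the robot, y to its left, z up, the work surface at z = 0. Lengths are in mm, angles in rad, forces in N, time in s.
With the tool pointing down it reaches from about 325 to 1000 mm from the base axis. Payload 5.1 kg.
Tool frame: the origin (TCP) lies midway between the tips of the shut fingers; the grasp point (between the pads) lies 19 mm behind it; z points along the fingers, y is the line along which they close (so a half turn about z gives the same grasp; the last joint's range is limited). The gripper opens to 85 mm and grips with 20 to 120 N. Pads are 22 mm wide; open, the fingers measure 114 mm over their backs; the gripper's body (76 mm by 85 mm) begins 54 mm behind the grasp point. The pads swing forward as they close: fully open they stand 13 mm farther back than shut.
Start: joints at [-1.335, 0.124, 1.65, -0, 1.367, -0.083], TCP at [203.695, -617.246, 231.322] pointing down, gripper open.
Joint ranges: [-2.61, 2.61], [-1.02, 2.33], [0.03, 2.71], [-1.35, 4.49], [0.32, 2.68], [-2.91, 2.91]. Speed limits (rad/s): [2.57, 2.57, 3.14, 3.14, 3.14, 3.14].

INTERFACE

Orientations are given as a unit quaternion [w, x, y, z].
In Python, from bench import arm, grip, solve_ik, viewer, order gives the robot as it stands. The module is installed in compiled form; this text tells all that it offers. Calls block until the motion is done:
- arm.move_pose(position, orientation): joint-space move of the TCP to a pose.
- arm.servo_line(position, rot=None, v=150): straight line of the TCP; rot=None keeps the orientation; v is the mean speed in mm/s.
- arm.movej(angles): joint-space move.
- grip(opening): opening from 0.0 (shut) to 1.0 (fully open); the grip force is fixed at half the most; returns when the fingers have stopped.
- arm.dwell(seconds).
- solve_ik(position, orientation): joint angles nearest the present ones, or None.
- viewer.camera(name): name is "side" or "top"; returns a dict with "color" (480x640x3 uint8, red, green, blue), "range_z" (480x640 float32, mm along the optical axis (not along the pixel's ray), 0 where there is no reading), "fov_y" (degrees; the focal length in pixels is half the picture's height over the tangent of half this angle, whatever the lens; pixels are square), "cx", "cy" (the principal point, pixels), "view" (4x4, takes a point from world to camera coordinates). Camera axes: x right, y up, looking along -z (the intrinsics and any distortion apply to the point x, -y, -z); pixel columns grow to the right and rows downward; lengths in mm; the calibration is good to about 2 mm. A picture is of the moment at which its call begins.
A pose or a line that the arm cannot do raises arm.MotionError and nothing moves.
- order.close_job(): hands the job in; it is judged then, once.
Readings, each from a call of its own:
- arm.current_time_s(): time.
- arm.current_q(): joint angles.
- arm.current_qd(): joint speeds.
- arm.current_effort(): joint torques, N m.
- arm.current_tool_pos(): TCP position.
- arm.current_eef_rot(): TCP orientation.
- arm.current_force(): force on the tool from outside, world axes, zero at the start.
- arm.current_wrist_torque(): the same for the moment, N m.
- arm.current_opening(): opening from 0.0 (shut) to 1.0 (fully open).
- arm.current_grasp_force(): force on a finger pad.
Only numpy, scipy, OpenCV 4.12 (cv2) and the standard library are available. Lean on these libraries where they do the work, as an engineer would, in place of code of your own. Each camera call takes 0.05 s, during which the arm holds its last target. There are 200 camera calls.

TASK

The lacquered box has lost its lid: take the lid that is as wide as the box out of its stand, stand it upright over the box's hinge side and lower it gently until its single knuckle sits between the two knuckles of the box and the holes line up, so that a pin could be pushed straight through. Keep holding the lid still and upright like that: the job finishes with the lid in the gripper, not let go. Leave the narrower lid and the other things on the bench where they are.

Things in the scene. Friction and masses are not known exactly. Their poses are not given: they have to be found in the camera images.
- box: Open dark wooden box, fixed (screwed to a base board 124 x 176 x 10). Origin on the table under the middle of the box; z up. The box measures 116 along its x and 160 along its y and its rim is 62 above the table; the 26 wide hinge rail runs along its +x side, its middle at x = +48, with two brass knuckles on top.
- box_hinge (a point): Middle of the gap between the box's two knuckles, on the axis of their holes: 48 along the box's +x and 75 above the table. Axes as the box's: y along the holes, z up. Each knuckle is a tube 14 outside, 7 bore, 34 long, from 21 to 55 either side of this point along y, so the gap is 42 long; it is open above. Under the gap is a rigid wooden V seat, open upwards, in which a 14 knuckle comes to rest with its axis 1 below this point.
- lid: The right lid, loose, about 0.14 kg, standing on edge in its stand: a dark wooden panel 160 wide (along its y) x 80 high (z) x 10 thick (x) with one brass knuckle below the middle of its lower edge, a tube 14 outside, 7 bore, 36 long along y. Origin in the middle of the knuckle's hole; z points up the panel, which spans z = 12 to 92. Front and back are alike, either may face the box. It can be pinched across its thickness at the top edge.
- stand: Fixed wooden stand of the right lid, 60 x 160. Origin under its middle on the table, z up. Blocks 20 long at the two ends hold the lid's lower edge 30 above the table, in open slots 12 wide and 22 deep (posts up to 52 above the table, spanning 36 across the lid). Its y runs along the lid, whose origin is 18 above the stand's.
- small_lid: The wrong lid, loose: the same but only 110 wide; leave it in its stand. Origin as for the right lid.
- small_stand: Fixed stand of the small lid, the same but 110 long.
- beaker: Bystander: loose white beaker, 66 wide and 85 high, upside down on a drying peg. Origin in the middle of its mouth, 14 above the table at the start.
- paint_pot: Bystander: loose glass jar, 44 wide, 50 high. Origin under its middle.
- vase: Bystander: loose terracotta vase, 60 wide, 100 high. Origin under its middle.
- bell: Bystander: loose brass hand bell, 44 wide, 50 high. Origin under its middle.
- brush: Bystander: loose brush 170 long, lying along its x.
- hinge_pin: Bystander: loose brass hinge pin, 4 thick, 120 long with a bent end, lying along its x; it is put in later by somebody else.
There are look-alikes about, which are no part of the job. Leave any purple or turquoise look-alike of the stand alone. Leave any orange or turquoise look-alike of the lid alone.

How it is judged:
By the outcome, as a careful person would: the job done as asked, in the order asked, and still so for the second after the job is handed in, while the arm keeps its last pose, push and grip.
It also fails if it takes over 43 s, if anything falls off the work surface, if the arm or the gripper's body presses on something with over 40 N, if the wrist force passes 120 N, or if a joint passes its speed limit or range.

## Working session

There is one attempt and no reset: what is moved stays moved. The work goes in short steps, each a Python script; the robot and the scene stay as the last script left them, time stands still between calls to the robot, and variables do not carry over. Pictures are saved under pics/ and viewed, at most 10 in all, crops included, and the job is handed in when it is done.

```bash
mkdir -p pics && cat > h.py <<'E'
import numpy as np, cv2
from bench import arm, grip, solve_ik, viewer, order
def shot(n):
    c=viewer.camera(n); np.savez('%s.npz'%n,**{k:np.array(v) for k,v in c.items()}); return c
def cloud(c):
    h,w=c['range_z'].shape; f=h/2/np.tan(np.radians(float(c['fov_y']))/2)
    u,v=np.meshgrid(np.arange(w),np.arange(h)); z=c['range_z']
    P=np.stack([(u-c['cx'])/f*z,-(v-c['cy'])/f*z,-z,np.ones_like(z)],-1)
    return (P@np.linalg.inv(c['view']).T)[...,:3]
E
python3 - <<'E'
from h import *
for n in('top','side'):
    c=shot(n); cv2.imwrite(f'pics/{n}0.png',cv2.cvtColor(c['color'],cv2.COLOR_RGB2BGR))
    print(n,{k:v for k,v in c.items() if k not in('color','range_z')},(c['range_z']==0).mean())
E
```

```text
top {'fov_y': 55.997193467113156, 'cx': 322.8369316441825, 'cy': 235.95333719751358, 'view': array([[ 2.96155968e-02, -9.99251913e-01, -2.48702625e-02,
         2.09188204e+01],
       [ 9.96377823e-01,  2.75279121e-02,  8.04577349e-02,
        -5.42806252e+02],
       [-7.97129191e-02, -2.71629818e-02,  9.96447702e-01,
        -1.31098455e+03],
       [ 0.00000000e+00,  0.00000000e+00,  0.00000000e+00,
         1.00000000e+00]])} 0.003893229166666667
side {'fov_y': 57.14316784291313, 'cx': 328.6621076915315, 'cy': 242.53989483984492, 'view': array([[-7.88386081e-01, -6.15106513e-01, -9.55852021e-03,
         4.14133683e+02],
       [ 3.11079829e-01, -4.12021623e-01,  8.56427184e-01,
        -2.24592047e+02],
       [-5.30732256e-01,  6.72221809e-01,  5.16179341e-01,
        -9.45138517e+02],
       [ 0.00000000e+00,  0.00000000e+00,  0.00000000e+00,
         1.00000000e+00]])} 0.003909505208333333
```

View pics/top0.png

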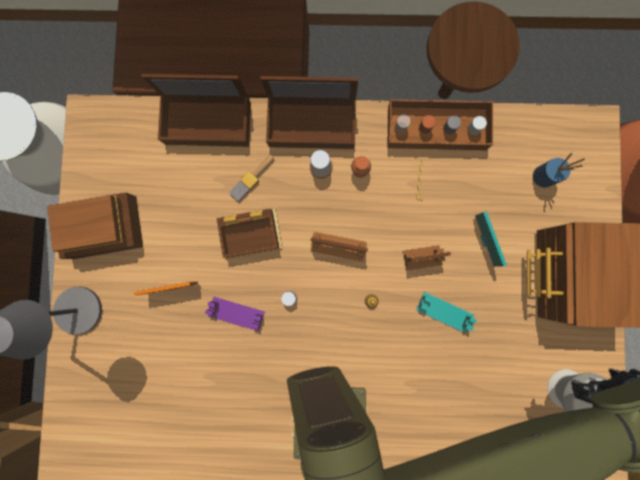

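View pics/side0.png

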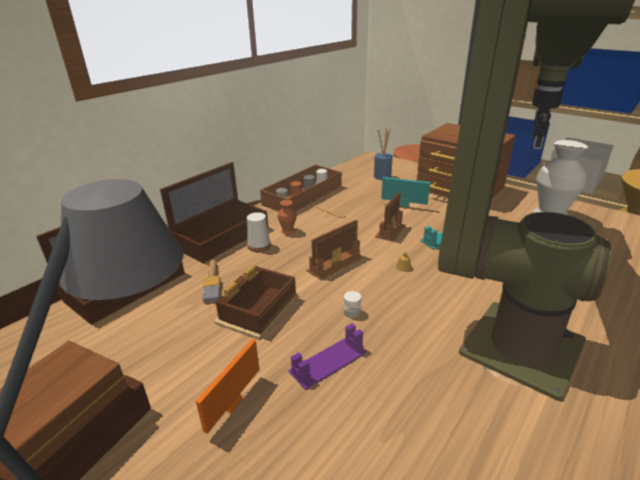

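The top view shows the box at about (249,235), with its brass knuckles at (230,217) and (262,212), so its +x side faces away from the robot. The right lid is at (340,244), the small lid at (424,256), and the turquoise, orange and purple things are decoys. The side view agrees: lid at (335,247), box at (257,298).

```bash
cat > m.py <<'E'
from h import *
def rect(P):
    (c,s,a)=cv2.minAreaRect(P[:,:2].astype(np.float32)); return np.round(c,1),np.round(s,1),round(a,2)
def line(P):  # mid of extent, direction, length
    m=P.mean(0); d=np.linalg.svd(P[:,:2]-m[:2],full_matrices=False)[2][0]; d=d*np.sign(d[1])
    t=(P[:,:2]-m[:2])@d; n=np.array([-d[1],d[0]]); s=(P[:,:2]-m[:2])@n
    lo,hi=np.percentile(t,[1,99]); a,b=np.percentile(s,[2,98])
    return (m[:2]+d*(lo+hi)/2+n*(a+b)/2).round(1),np.degrees(np.arctan2(d[1],d[0])).round(2),round(hi-lo,1),round(b-a,1),P[:,2].mean().round(1),len(P)
def near(P,u,v,r): return (np.hypot(P[...,0]-u,P[...,1]-v)<r)
E
python3 - <<'E'
from m import *
T=dict(np.load('top.npz')); S=dict(np.load('side.npz'))
PT,PS=cloud(T),cloud(S)
lc=PT[244,340]; bc=PT[235,249]; print(lc,bc)
for nm,P,C in(('top',PT,T),('side',PS,S)):
    z=P[...,2]
    k=near(P,*lc[:2],110)&(z>104)&(z<118); print(nm,'lidtop',line(P[k]))
    k=near(P,*bc[:2],120)&(z>55)&(z<68); print(' rim',rect(P[k]),k.sum(),np.median(z[k]))
    hsv=cv2.cvtColor(C['color'],cv2.COLOR_RGB2HSV)
    br=(hsv[...,0]>18)&(hsv[...,0]<32)&(hsv[...,1]>120)&(hsv[...,2]>90)
    k=near(P,*bc[:2],120)&(z>66)&(z<90)
    print(' knuck',line(P[k])); k&=br
    print(' brass',line(P[k]) if k.sum()>3 else k.sum())
    k=near(P,bc[0]+150,bc[1],60)&(z<30); print(' table z',np.median(z[k]) if k.any() else None)
for n,C in(('top',T),('side',S)):
    i=cv2.cvtColor(C['color'],cv2.COLOR_RGB2BGR)
    x=i[195:275,205:375] if n=='top' else i[210:335,205:370]
    cv2.imwrite(f'pics/{n}crop.png',cv2.resize(x,None,fx=4,fy=4,interpolation=0))
E
```

```text
[513.83238507 -13.78457234 113.58916107] [539.21013676 256.59778667  16.47074623]
top lidtop (array([515.2,  -9.5]), np.float64(80.42), np.float64(155.0), np.float64(10.1), np.float64(110.3), 224)
 rim (array([543.6, 256.8]), array([117.6, 161.1]), 11.88) 645 63.07596469764212
 knuck (array([545.8, 256.7]), np.float64(107.93), np.float64(157.7), np.float64(110.6), np.float64(74.5), 299)
 brass (array([587.9, 264. ]), np.float64(102.73), np.float64(104.8), np.float64(13.5), np.float64(80.6), 111)
 table z 3.9292602468520954
side lidtop (array([511.7, -10.8]), np.float64(80.32), np.float64(158.8), np.float64(12.2), np.float64(109.1), 208)
 rim (array([540.5, 255.1]), array([119.4, 164. ]), 12.12) 950 62.14275299689024
 knuck (array([583.7, 264.3]), np.float64(101.88), np.float64(109.4), np.float64(20.9), np.float64(75.3), 294)
 brass (array([581.7, 267.4]), np.float64(102.06), np.float64(101.7), np.float64(10.3), np.float64(78.6), 80)
 table z 15.469064613525461
```

View pics/topcrop.png

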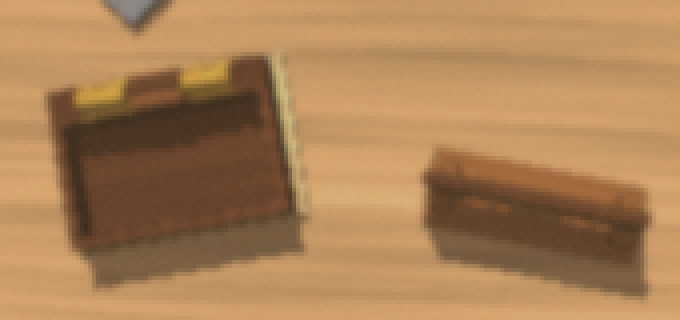

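```bash
cat >> h.py <<'E'
from scipy.spatial.transform import Rotation as R
def quat(yaw_lid,flip=0):   # tool down, tool y across lid whose long axis is at yaw_lid deg
    a=np.radians(yaw_lid-90+180*flip); y=np.array([np.cos(a),np.sin(a),0]); z=np.array([0,0,-1.])
    q=R.from_matrix(np.c_[np.cross(y,z),y,z]).as_quat(); return [q[3],q[0],q[1],q[2]]
def rep(t=''):
    print(t,'t',round(arm.current_time_s(),2),'tcp',np.round(arm.current_tool_pos(),1),'F',np.round(arm.current_force(),1),'M',np.round(arm.current_wrist_torque(),2),'op',round(arm.current_opening(),3),'gf',np.round(arm.current_grasp_force(),1))
E
python3 - <<'E'
from h import *
rep('start')
c=[]
for f in(0,1):
    a=solve_ik([513.5,-10.1,180],quat(80.4,f)); b=solve_ik([588.5,266,190],quat(102,f))
    print(f,np.round(a,2),np.round(b,2)); c.append(max(abs(a[5]),abs(b[5])))
f=int(np.argmin(c)); open('flip','w').write(str(f))
arm.move_pose([513.5,-10.1,180],quat(80.4,f)); rep('above')
arm.servo_line([513.5,-10.1,73],v=120); rep('down')
grip(0.0); rep('grip')
arm.dwell(.2); 
arm.servo_line([513.5,-10.1,100],v=50); rep('lift1')
arm.servo_line([513.5,-10.1,200],v=120); rep('lift2')
for n in('top','side'):
    cc=shot(n); cv2.imwrite(f'pics/{n}1.png',cv2.cvtColor(cc['color'],cv2.COLOR_RGB2BGR))
E
```

```text
start t 0.1 tcp [ 203.6 -616.7  230.2] F [-0.   0.9 -0.3] M [-0.01 -0.02 -0.02] op 1.002 gf 0.0
0 [-0.12 -0.14  2.   -0.    1.28  0.04] [ 0.34  0.14  1.7  -0.    1.3   0.13]Traceback (most recent call last):
  File "<stdin>", line 6, in <module>
    return _wrapfunc(a, 'round', decimals=decimals, out=out)
    return _wrapit(obj, method, *args, **kwds)
    result = getattr(arr, method)(*args, **kwds)
TypeError: unsupported operand type(s) for *: 'NoneType' and 'float'
```

```bash
python3 - <<'E'
from h import *
arm.move_pose([513.5,-10.1,180],quat(80.4)); rep('above')
arm.servo_line([513.5,-10.1,73],v=120); rep('down')
grip(0.0); rep('grip')
arm.dwell(.2); 
arm.servo_line([513.5,-10.1,100],v=50); rep('lift1')
arm.servo_line([513.5,-10.1,200],v=120); rep('lift2')
for n in('top','side'):
    cc=shot(n); cv2.imwrite(f'pics/{n}1.png',cv2.cvtColor(cc['color'],cv2.COLOR_RGB2BGR))
E
```

```text
above t 2.52 tcp [513.7 -10.8 180.1] F [ 0.3 -0.   0.4] M [-0.04  0.02 -0.01] op 1.002 gf 0.0
down t 3.57 tcp [514.3 -10.2  73.9] F [-0.4  1.   0.6] M [0.06 0.03 0.01] op 1.002 gf 0.0
grip t 4.24 tcp [513.6 -10.1  73.2] F [-0.2 -0.6  1.5] M [0.02 0.04 0.01] op 0.106 gf 58.7
lift1 t 5.13 tcp [513.4 -10.1 100.1] F [-0.3  0.2 -1.9] M [-0.    0.03 -0.02] op 0.108 gf 58.4
lift2 t 6.12 tcp [512.8 -10.  198.8] F [ 0.7 -0.8 -2.6] M [-0.   -0.03 -0.04] op 0.109 gf 58.4
```

View pics/side1.png

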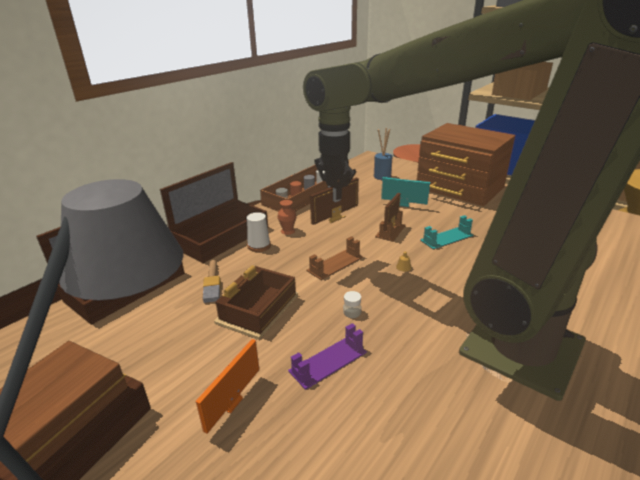

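The lid is held level, at about (335,200), and its stand at (335,258) is empty. Next I carry it over the hinge and measure again there.

```bash
python3 - <<'E'
from m import *
p=[589.1,266.0,185]
arm.move_pose(p,quat(102)); arm.dwell(.3); rep('above')
t=arm.current_tool_pos(); ztop=t[2]+37
d=np.array([np.cos(np.radians(102)),np.sin(np.radians(102))]); n=np.array([d[1],-d[0]])
for nm in('top','side'):
    c=shot(nm); i=cv2.cvtColor(c['color'],cv2.COLOR_RGB2BGR)
    x=i[180:270,190:310] if nm=='top' else i[150:350,180:340]
    cv2.imwrite(f'pics/{nm}2.png',cv2.resize(x,None,fx=3 if nm=='side' else 5,fy=3 if nm=='side' else 5,interpolation=0))
    P=cloud(c); q=P[...,:2]-t[:2]; u=q@d; s=q@n; z=P[...,2]
    hsv=cv2.cvtColor(c['color'],cv2.COLOR_RGB2HSV)
    k=(abs(u)<100)&(abs(s)<16)&(z>ztop-78)&(z<ztop+8)
    e=k&(abs(u)>30)
    print(nm,'panel u',np.percentile(u[e],[1,99]).round(1),'s',np.percentile(s[e],[5,50,95]).round(1),'ztop',np.percentile(z[e],98).round(1),ztop, e.sum())
    for lo,hi in((-85,-30),(30,85)):   # yaw / tilt from both ends
        for a,b in((-75,-40),(-35,-8),(-5,5)):
            w=e&(u>lo)&(u<hi)&(z>ztop+a)&(z<ztop+b)
            if w.sum()>5: print('   end',lo,'z',a,b,'s med',np.median(s[w]).round(1),np.percentile(s[w],[5,95]).round(1),w.sum())
    br=(hsv[...,0]>18)&(hsv[...,0]<32)&(hsv[...,1]>120)&(hsv[...,2]>90)
    w=br&(abs(u)<70)&(abs(s)<30)&(z>66)&(z<90)
    if w.sum()>5: print('  box brass u',np.percentile(u[w],[2,98]).round(1),'s',np.percentile(s[w],[5,50,95]).round(1),w.sum())
    w=(np.hypot(*(q.transpose(2,0,1)))<170)&(z>55)&(z<68); r=rect(P[w]); qq=r[0]-t[:2]; print('  rim',r,'u,s of hinge',(qq@d).round(1),(qq@n+48).round(1))
    w=br&(abs(u)<40)&(abs(s)<16)&(z>ztop-110)&(z<ztop-75)
    if w.sum()>5: print('  lid brass u',np.percentile(u[w],[2,98]).round(1),'s',np.percentile(s[w],[5,50,95]).round(1),w.sum())
E
```

```text
above t 7.62 tcp [589.4 265.  185.3] F [-0.  -0.2 -1.9] M [ 0.04 -0.04  0.04] op 0.114 gf 58.3
top panel u [-80.4  78. ] s [-2.4 -1.4  6.2] ztop 226.6 222.34952436017076 241
   end -85 z -75 -40 s med -1.8 [-2.5  1.2] 49
   end -85 z -35 -8 s med -1.8 [-2.6  1.5] 39
   end -85 z -5 5 s med 2.4 [-2.2  7.8] 86
   end 30 z -75 -40 s med -1.8 [-2.4 -1.1] 17
   end 30 z -35 -8 s med -1.6 [-2.4 -1.2] 15
   end 30 z -5 5 s med 0.4 [-2.5  4.4] 20
  box brass u [-53.4 -22.2] s [-8.3 -2.1  8.3] 66
  rim (array([543.4, 256.4]), array([117.1, 161. ]), 12.67) u,s of hinge 1.1 1.3
side panel u [-79.7  79.3] s [-6.5 -4.7  1.3] ztop 223.1 222.34952436017076 989
   end -85 z -75 -40 s med -4.9 [-7.1 -3.4] 177
   end -85 z -35 -8 s med -5.1 [-6.3 -3.4] 122
   end 30 z -75 -40 s med -4.7 [-6.5  2. ] 257
   end 30 z -35 -8 s med -4.5 [-6.7  1.1] 208
   end 30 z -5 5 s med -3.3 [-6.1  3.4] 95
  box brass u [-47.3  55.1] s [-12.2  -8.8  -3.9] 86
  rim (array([540.2, 255.1]), array([120.1, 163.6]), 11.84) u,s of hinge 0.5 -2.1
  lid brass u [-12.3  15.4] s [-7.4 -4.8 -1.4] 27
```

View pics/side2.png

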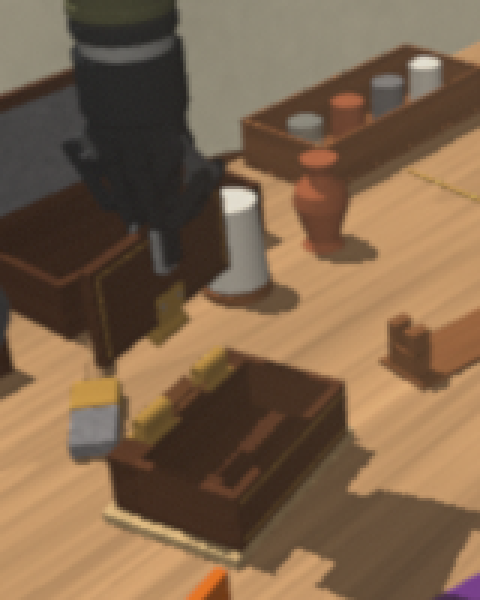

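The lid hangs parallel to the box, its knuckle (170,310) just above the gap (185,390). I shift it 1 mm along the hinge and lower it to just above the knuckles for a closer check.

```bash
python3 - <<'E'
from m import *
arm.servo_line([589.2,267.0,147],v=80); arm.dwell(.2); rep('low')
t=np.array([589.2,267.0]); d=np.array([np.cos(np.radians(102)),np.sin(np.radians(102))]); n=np.array([d[1],-d[0]]); ztop=147+37
for nm in('top','side'):
    c=shot(nm); i=cv2.cvtColor(c['color'],cv2.COLOR_RGB2BGR)
    if nm=='side': cv2.imwrite('pics/side3.png',cv2.resize(i[210:310,190:310],None,fx=6,fy=6,interpolation=cv2.INTER_CUBIC)[:600,:800])
    P=cloud(c); q=P[...,:2]-t; u=q@d; s=q@n; z=P[...,2]
    e=(abs(u)<100)&(abs(u)>30)&(abs(s)<16)&(z>ztop-72)&(z<ztop+8)
    f=e&(z<ztop-8)
    print(nm,'panel u',np.percentile(u[e],[1,99]).round(1),'face s',np.median(s[f]).round(1))
    w=(np.hypot(u,s)<170)&(z>55)&(z<68); r=rect(P[w]); qq=r[0]-t; print('  rim',r,'hinge u,s',(qq@d).round(1),(qq@n+48).round(1))
    hsv=cv2.cvtColor(c['color'],cv2.COLOR_RGB2HSV)
    br=((hsv[...,0]>18)&(hsv[...,0]<32)&(hsv[...,1]>110)&(hsv[...,2]>60)).astype(np.uint8)
    br[~((abs(u)<75)&(abs(s)<30)&(z>62)&(z<115))]=0
    N,L,st,ce=cv2.connectedComponentsWithStats(br)
    for j in range(1,N):
        w=L==j
        if w.sum()>8: print('  brass',ce[j].round(1),'u',np.percentile(u[w],[2,98]).round(1),'s',np.median(s[w]).round(1),'z',np.percentile(z[w],[5,95]).round(1),w.sum())
E
```

```text
low t 8.55 tcp [589.7 267.2 147.9] F [ 0.7  0.  -1.7] M [ 0.04 -0.02 -0.01] op 0.11 gf 58.3
top panel u [-80.2  78. ] face s -1.1
  rim (array([542.7, 256.4]), array([115.7, 160.9]), 12.63) hinge u,s -0.7 0.3
  brass [255.8 214.4] u [-55.4 -24.4] s -4.0 z [64.5 88.4] 61
side panel u [-79.5  79. ] face s -4.4
  rim (array([539.7, 253.3]), array([118.1, 165.4]), 11.45) hinge u,s -3.1 -3.3
  brass [238.3 268.9] u [-13.1   7.2] s -4.4 z [ 95.1 111.7] 19
  brass [251.4 269.1] u [-49.7 -36.8] s -10.1 z [75.3 82.9] 9
  brass [249.  273.5] u [-46.  -23.6] s -10.7 z [64.3 82.6] 13
  brass [230.8 290.5] u [24.3 52.8] s -10.8 z [63.5 83.1] 61
```

View pics/side3.png

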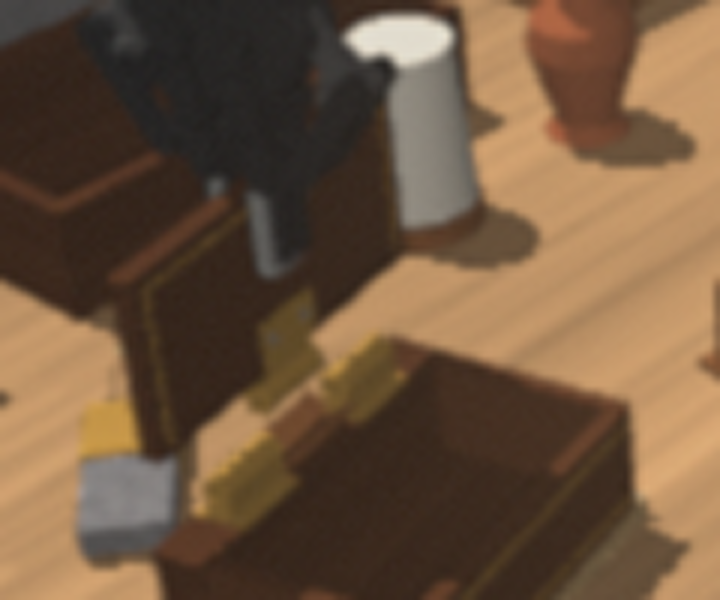

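The two views agree to about 1 mm: the knuckle at (280,370) is over the gap at (300,425). I lower in small steps, watching the force.

```bash
cat >> h.py <<'E'
D=np.array([np.cos(np.radians(102)),np.sin(np.radians(102))]); Nn=np.array([D[1],-D[0]])
def F(k=10):
    a=[];m=[]
    for _ in range(k): arm.dwell(.01); a.append(arm.current_force()); m.append(arm.current_wrist_torque())
    a=np.mean(a,0); m=np.mean(m,0)
    return np.array([a[:2]@D,a[:2]@Nn,a[2],m[:2]@D,m[:2]@Nn,m[2]])  # u,s,z ; moments
E
python3 - <<'E'
from h import *
p=np.array([589.1,267.4,145.]); arm.servo_line(p,v=30); F0=F(15); print('F0',F0.round(2))
for z in list(np.arange(142,131,-2))+list(np.arange(131,126,-.7)):
    p[2]=z; arm.servo_line(p,v=20); f=F()-F0; print(round(z,1),f.round(2),np.round(arm.current_tool_pos(),1))
    if np.linalg.norm(f[:3])>4: break
print(arm.current_time_s(),F0)
np.save('F0.npy',F0); np.save('p.npy',p)
E
```

```text
F0 [-0.    0.15 -1.96 -0.01  0.   -0.  ]
142 [-0.13 -0.02  0.01  0.01 -0.01 -0.  ] [589.1 267.4 141.9]
140 [ 0.23 -0.18  0.09 -0.01 -0.    0.02] [589.1 267.4 140. ]
138 [-0.02 -0.05 -0.07  0.01  0.01  0.02] [589.1 267.4 137.9]
136 [-0.25 -0.13 -0.16  0.   -0.01 -0.02] [589.  267.4 135.9]
134 [-0.17 -0.01  0.12  0.   -0.01  0.  ] [589.1 267.4 133.9]
132 [-0.45 -3.69  7.56  0.71 -0.11  0.01] [589.4 267.5 133.7]
11.075 [-0.00434685  0.15070236 -1.96253752 -0.01097037  0.00381998 -0.00327546]
```

Contact came 4 mm early, with a push toward −s, so the knuckle is on the far flank of the V. I'll raise it, shift toward −s and try again.

```bash
cat > down.py <<'E'
from h import *
def probe(p,zs,lim=4):
    F0=np.load('F0.npy')
    for z in zs:
        p[2]=z; arm.servo_line(p,v=20); f=F(8)-F0
        if np.linalg.norm(f[:3])>lim: break
    print(p.round(2),f.round(2),np.round(arm.current_tool_pos(),1)); return f
E
python3 - <<'E'
from down import *
p=np.load('p.npy')
for k in range(4):
    p[2]=136; arm.servo_line(p,v=30)
    p[:2]-=1.2*Nn*np.sign(-f[1] if k else 1); arm.servo_line(p,v=20)
    f=probe(p,np.arange(134.5,126,-.75))
    if abs(f[1])<.15*abs(f[2]) or p[2]<128.5: break
np.save('p.npy',p); rep()
E
```

```text
[587.93 267.15 131.5 ] [-0.41 -3.15  7.48  0.62 -0.07 -0.  ] [588.1 267.2 132.5]
[586.75 266.9  130.  ] [-0.51 -3.02  7.38  0.68 -0.12 -0.01] [587.  267.  131.2]
[585.58 266.65 129.25] [-0.46 -2.34  5.37  0.52 -0.05  0.01] [585.7 266.7 130. ]
[584.4  266.4  127.75] [-0.54 -1.72  7.39  0.37 -0.09  0.02] [584.8 266.5 129.1]
 t 22.88 tcp [584.8 266.5 129.1] F [-0.8 -0.4  4.9] M [-0.13  0.3   0.02] op 0.112 gf 59.4
```

```bash
python3 - <<'E'
from down import *
p=np.load('p.npy')
p[2]=130.5; arm.servo_line(p,v=30)
p[:2]-=.8*Nn; arm.servo_line(p,v=20)
f=probe(p,[129.3,128.6,128,127.4,126.8],5)
np.save('p.npy',p); rep()
E
```

```text
[583.62 266.24 128.6 ] [-0.08  1.49  5.7  -0.31 -0.06  0.02] [584.2 266.4 129.4]
 t 24.02 tcp [584.2 266.4 129.4] F [ 2.4 -0.   4.2] M [ 0.03 -0.34  0.06] op 0.109 gf 59.2
```

The lateral force changed sign, so the V's middle lies between the last two probes. I set the lid there with a light press and check.

```bash
python3 - <<'E'
from down import *
from m import line,near
p=np.load('p.npy')
p[2]=130.5; arm.servo_line(p,v=30)
p[:2]+=.4*Nn; arm.servo_line(p,v=20)
f=probe(p,[129.3,128.8,128.4,128.0,127.6],3.5)
np.save('p.npy',p); rep(); print(R.from_quat(np.roll(arm.current_eef_rot(),-1)).as_matrix().round(4).tolist())
t=p[:2]; ztop=166
for nm in('top','side'):
    c=shot(nm); i=cv2.cvtColor(c['color'],cv2.COLOR_RGB2BGR)
    if nm=='side': cv2.imwrite('pics/side4.png',cv2.resize(i[210:310,190:310],None,fx=6,fy=6,interpolation=cv2.INTER_CUBIC)[:600,:800])
    P=cloud(c); q=P[...,:2]-t; u=q@D; s=q@Nn; z=P[...,2]
    e=(abs(u)<100)&(abs(u)>30)&(abs(s)<16)&(z>ztop-72)&(z<ztop+8)
    print(nm,'panel u',np.percentile(u[e],[1,99]).round(1))
    for sg in(-1,1):
        for a,b in((-70,-45),(-35,-10)):
            w=e&(u*sg>0)&(z>ztop+a)&(z<ztop+b); print('  ',sg,a,np.median(s[w]).round(2),w.sum())
    hsv=cv2.cvtColor(c['color'],cv2.COLOR_RGB2HSV)
    br=((hsv[...,0]>18)&(hsv[...,0]<32)&(hsv[...,1]>110)&(hsv[...,2]>60))&(abs(u)<75)&(abs(s)<30)&(z>70)&(z<88)
    for k in(-1,1):
        w=br&(u*k>19); print('  box brass',k,np.percentile(u[w],[2,98]).round(1) if w.sum()>5 else 0)
E
```

```text
[584.01 266.32 129.3 ] [ 0.05  1.24  3.9  -0.3  -0.02  0.01] [584.3 266.4 129.5]
 t 24.83 tcp [584.3 266.4 129.5] F [2.3 0.1 1.9] M [-0.01 -0.31  0.03] op 0.111 gf 59.1
[[-0.208, 0.9781, 0.0007], [0.9781, 0.208, 0.0002], [0.0001, 0.0007, -1.0]]
top panel u [-80.4  77.9]
   -1 -70 -1.27 28
   -1 -35 -1.34 30
   1 -70 -1.34 8
   1 -35 -1.44 10
  box brass -1 0
  box brass 1 0
side panel u [-79.9  78.6]
   -1 -70 -4.48 120
   -1 -35 -4.84 100
   1 -70 -4.43 166
   1 -35 -4.41 176
  box brass -1 [-51.6 -23.6]
  box brass 1 [20.7 53. ]
```

View pics/side4.png

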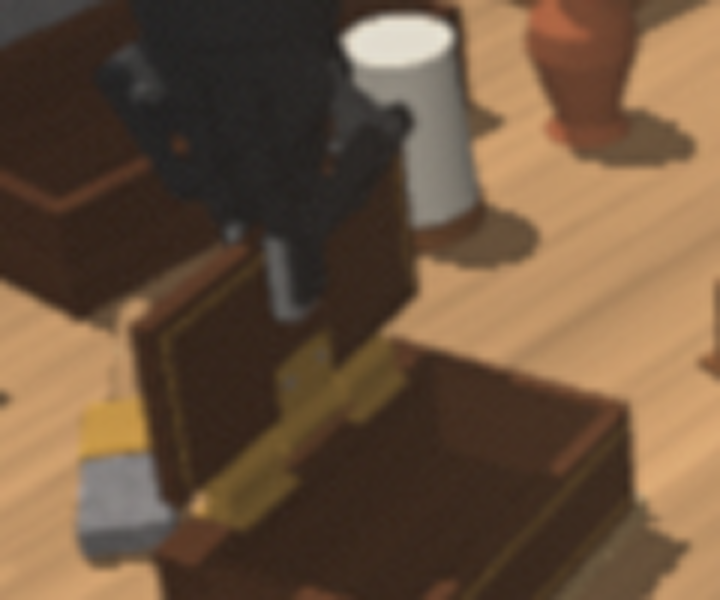

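The lid's knuckle sits between the box's knuckles in one straight brass line, (215,500) to (400,360), with the panel upright. I'll take out the remaining side push.

```bash
python3 - <<'E'
from down import *
p=np.load('p.npy')
p[2]=130.3; arm.servo_line(p,v=30)
p[:2]+=.3*Nn; arm.servo_line(p,v=20)
f=probe(p,[129.4,129.0,128.6,128.3],4.5)
np.save('p.npy',p); rep()
E
```

```text
[584.31 266.38 128.6 ] [-0.13  0.38  6.2  -0.12 -0.05  0.02] [584.6 266.5 129.1]
 t 26.38 tcp [584.6 266.5 129.1] F [ 1.1 -0.7  4.3] M [-0.02 -0.16  0.05] op 0.106 gf 59.3
```

```bash
python3 - <<'E'
from down import *
arm.dwell(.5); rep(); print((F(10)-np.load('F0.npy')).round(2)); print(order.close_job())
E
```

```text
t 26.88 tcp [584.6 266.5 129.1] F [ 1.4 -0.2  4.4] M [-0.08 -0.16 -0.02] op 0.109 gf 59.3
[-0.26  0.36  7.   -0.12 -0.08  0.02]
the job is handed in; nothing more can be done
None
```

The job is handed in at about 27 s: the 160 mm lid is held upright in the gripper, its knuckle resting in the V seat between the box's two knuckles with about 7 N down and under 0.5 N sideways, and nothing else was moved as far as the pictures show.

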